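Set the doming punches out in order of size

ROBOT

A 6-joint arm with a two-finger parallel gripper is mounted at the origin on the work surface. World frame = base frame: x ahead of the robot, y to its left, z up, the work surface at z = 0. Lengths are in m, angles in rad, forces in N, time in s.
With the tool pointing down it reaches from about 0.35 to 0.775 m from the base axis. Payload 7.3 kg.
Tool frame: the origin (TCP) lies at the very end of the fingers, on their centre line; the grasp point (between the pads) lies 19 mm behind it (robot.tcp_to_grasp is the z of the grasp point in the tool frame, in m); z points along the fingers, y is the line along which they close (so a half turn about z gives the same grasp; the last joint's range is limited). The gripper opens to 92 mm and grips with 3 to 60 N. Pads are 19 mm wide; open, the fingers measure 130 mm over their backs; the gripper's body (75 mm by 190 mm) begins 47 mm behind the grasp point.
Start: joints at [-1.326, 0.342, 1.524, -0, 1.275, -0.146], TCP at [0.2, -0.485, 0.227] pointing down, gripper open.
Joint ranges: [-2.53, 2.53], [-0.77, 2.02], [0.04, 2.7], [-1, 4.14], [0.28, 2.66], [-3.11, 3.11]. Speed limits (rad/s): [2.57, 2.57, 3.14, 3.14, 3.14, 3.14].

INTERFACE

Orientations are given as [roll, pitch, yaw] about the fixed x, y, z axes, in that order (R = Rz(yaw) Ry(pitch) Rx(roll)).
In Python, from cell import monitor, read_camera, get_calibration, job, robot gives the robot as it stands. The module is installed in compiled form; this text tells all that it offers.
- The arm moves only by the tool send_rows, never from a script. Its argument "targets" is a list of rows, each an object with "translation": the shift along the tool's x, y, z in cm, a list of three; "spin": the turn about the tool's z in degrees; "jaw": the opening, from 0 (shut) to 1 (fully open). A call has exactly 5 rows; each row is the pose to reach, as a shift and turn from the pose commanded when the call began, along the tool's axes at that moment; what a row does not reach only later rows make up. A row lasts 1/10 s, in which the tool goes at most 50 mm and 8.59 degrees, less where a joint would pass 70% of its speed; a pose out of reach is approached as far as the arm can. A call with a gripper value outside its range is refused whole. The fingers move at their own pace and stop on an object; "force" is the grip in N (left out, the last holds). Time passes only in rows, so rows that repeat a pose let the fingers close, or fill a call up. It gives the time, the measured TCP pose, the force, the opening and the grip force at its end, in the units of the state.
- monitor.observe(): the state, without advancing time (a new reading comes with each control period).
- read_camera(name): name is "scene" or "top" or "wrist"; returns (picture, depth): 420x560x3 uint8, red, green, blue; 420x560 float32, m along the optical axis (not along the pixel's ray), 0 where there is no reading.
- get_calibration(name): a dict with "intrinsics" (3x3 intrinsics, pixels), "D" ([k1, k2, p1, p2, k3] as OpenCV has them; the pictures are not rectified), "origin" and "orientation" of the camera in the world; the wrist camera has in their place "hand_eye" (4x4, takes a point from camera to tool coordinates, whose origin is the TCP and whose axes are the flange's). Camera axes: x right, y up, looking along -z (the intrinsics and any distortion apply to the point x, -y, -z); pixel columns grow to the right and rows downward; lengths in m; the calibration is good to about 2 mm. A picture is of the moment at which its call begins: read the wrist's pose just before it. get_calibration takes no time and is no camera call.
- job.hand_in(): hands the job in; it is judged then, once.
The state is a dict: "time": time; "qpos": joint angles; "qvel": joint speeds; "joint_efforts": joint torques, N m; "tool_pos": TCP position; "tool_rot": TCP orientation; "contact_force": force on the tool from outside, world axes, zero at the start; "torque": the same for the moment, N m; "opening": finger opening in m; "grip_force": force on a finger pad.
Only numpy, scipy, OpenCV 4.12 (cv2) and the standard library are available. Lean on these libraries where they do the work, as an engineer would, in place of code of your own. Each camera call takes 0.05 s, during which the arm holds its last target. There are 200 camera calls.

TASK

Set the five wooden doming punches out for work: stand them upright in the seats of the punch stand, one to a seat, in order of dome size, the largest in the seat nearest the doming block and the smallest at the far end. Do not knock any punch over, and leave the jar, the tin and the loupe standing where they are.

Things in the scene. Friction and masses are not known exactly. Their poses are not given: they have to be found in the camera images.
- punch_48: Doming punch, largest of five: turned light wood, standing dome up on a flat foot. Dome and the straight band under it are 48 mm in diameter; grip the band, 54 to 70 mm above the underside; top at 94 mm. Below the band it narrows to a 17 mm neck (heights 28 to 44), then widens to the foot, 34 mm in diameter. Origin: centre of the underside; z up its axis. About 104 g.
- punch_41: Doming punch, second largest of five: turned light wood, standing dome up on a flat foot. Dome and the straight band under it are 41 mm in diameter; grip the band, 54 to 70 mm above the underside; top at 90.5 mm. Below the band it narrows to a 17 mm neck (heights 28 to 44), then widens to the foot, 34 mm in diameter. Origin: centre of the underside; z up its axis. About 84 g.
- punch_34: Doming punch, middle of five: turned light wood, standing dome up on a flat foot. Dome and the straight band under it are 34 mm in diameter; grip the band, 54 to 70 mm above the underside; top at 87 mm. Below the band it narrows to a 17 mm neck (heights 28 to 44), then widens to the foot, 34 mm in diameter. Origin: centre of the underside; z up its axis. About 68 g.
- punch_27: Doming punch, second smallest of five: turned light wood, standing dome up on a flat foot. Dome and the straight band under it are 27 mm in diameter; grip the band, 54 to 70 mm above the underside; top at 83.5 mm. Below the band it narrows to a 17 mm neck (heights 28 to 44), then widens to the foot, 34 mm in diameter. Origin: centre of the underside; z up its axis. About 55 g.
- punch_20: Doming punch, smallest of five: turned light wood, standing dome up on a flat foot. Dome and the straight band under it are 20 mm in diameter; grip the band, 54 to 70 mm above the underside; top at 80 mm. Below the band it narrows to a 17 mm neck (heights 28 to 44), then widens to the foot, 34 mm in diameter. Origin: centre of the underside; z up its axis. About 45 g.
- punch_stand: Punch stand: brown wooden board 70 x 330 x 16 mm fixed flat on the bench, with a row of five equal round dark-lined seats, 50 mm in diameter, 6 mm deep (floor 10 mm above the bench). Origin: centre of the underside; y runs along the row, roughly to the robot's left; seat centres at y = -128, -64, 0, 64, 128 mm, x = 0.
- doming_block: Doming block: brown wooden block 100 x 130 x 60 mm, fixed, with five round hollow cups of graded size in its top. It stands beyond one end of the punch stand, left or right; beyond the other end is a small steel anvil on a wooden base (75 x 110 mm, 60 mm high, fixed). Origin: centre of the underside.
- jar: Small closed glass jar with a yellow lid, 52 mm in diameter, 62 mm high, loose among the punches; to be left alone. Origin: centre of the underside.
- tin: Low round metal tin, 57 mm in diameter, 23 mm high, loose among the punches; to be left alone. Origin: centre of the underside.
- loupe: Black eye loupe standing on its wide end, 40 mm in diameter at the foot, 32 mm high, loose among the punches; to be left alone. Origin: centre of the underside.
There are look-alikes about, which are no part of the job. What is shaped like the punch_34 but purple is not meant.

How it is judged:
By the outcome, as a careful person would: the job done as asked, in the order asked, and still so for the second after the job is handed in, with the robot touching nothing.
It also fails if it takes over 141 s, if anything falls off the work surface, if the arm or the gripper's body presses on something with over 40 N, if the wrist force passes 120 N, or if a joint passes its speed limit or range.

## Working session

There is one attempt and no reset: what is moved stays moved. The work goes in short steps, Python scripts to look and compute and a tool call to move; the robot and the scene stay as the last step left them, time stands still between calls to the robot, and variables do not carry over. Pictures are saved under pics/ and viewed, at most 14 in all, crops included, and the job is handed in when it is done.

Besides the shell and the picture viewer there is one more tool, called after "Request:" as name(argument=value, ...), one argument or row to a line, values as JSON. send_rows: Moves the arm, as the interface text tells. Its arguments: {"type":"object","properties":{"targets":{"type":"array"},"force":{"type":"number"}},"required":["targets"]}

```bash
mkdir -p pics
cat > h.py <<'E'
import numpy as np, cv2
from scipy.spatial.transform import Rotation as R
from cell import monitor, read_camera, get_calibration, job, robot
def campose(name, st=None):
    c=get_calibration(name)
    if 'hand_eye' in c:
        T=np.eye(4); T[:3,:3]=R.from_euler('xyz',st['tool_rot']).as_matrix(); T[:3,3]=st['tool_pos']
        return c, T@np.array(c['hand_eye'])
    T=np.eye(4); o=np.array(c['orientation'])
    T[:3,:3]=o if o.shape==(3,3) else R.from_euler('xyz',o).as_matrix(); T[:3,3]=c['origin']
    return c,T
def rays(c,T,px):
    u=cv2.undistortPoints(np.array(px,float).reshape(-1,1,2),np.array(c['intrinsics']),np.array(c['D'])).reshape(-1,2)
    d=np.c_[u[:,0],-u[:,1],-np.ones(len(u))]
    return T[:3,3], d@T[:3,:3].T
def onplane(c,T,px,z):
    o,d=rays(c,T,px); return o+d*((z-o[2])/d[:,2])[:,None]
def cloud(c,T,dep):
    v,u=np.mgrid[:dep.shape[0],:dep.shape[1]]
    o,d=rays(c,T,np.c_[u.ravel(),v.ravel()])
    P=o+d*dep.reshape(-1,1); P[dep.ravel()<=0]=np.nan
    return P.reshape(*dep.shape,3)
E
python3 - <<'E'
from h import *
for n in ['top','scene']:
    p,d=read_camera(n); cv2.imwrite(f'pics/{n}0.png',p[:,:,::-1]); np.savez(f'{n}0.npz',p=p,d=d)
    c=get_calibration(n); print(n,c)
print(get_calibration('wrist')); print(monitor.observe()); print(robot.tcp_to_grasp)
E
```

```text
top {'intrinsics': array([[380.66827112,   0.        , 286.22159333],
       [  0.        , 380.66827112, 210.54399456],
       [  0.        ,   0.        ,   1.        ]]), 'D': array([0.02182175, 0.        , 0.        , 0.        , 0.        ]), 'origin': array([0.38361099, 0.01775103, 0.80511873]), 'orientation': array([ 0.1781546 , -0.02983715, -1.54574092])}
scene {'intrinsics': array([[405.74625572,   0.        , 269.22844393],
       [  0.        , 405.74625572, 209.74640002],
       [  0.        ,   0.        ,   1.        ]]), 'D': array([-0.05114168,  0.        ,  0.        ,  0.        ,  0.        ]), 'origin': array([ 0.90713242, -0.32346365,  0.8615479 ]), 'orientation': array([ 0.57927769, -0.00871472,  0.8719514 ])}
{'intrinsics': array([[289.63506464,   0.        , 283.22390194],
       [  0.        , 289.63506464, 209.18823022],
       [  0.        ,   0.        ,   1.        ]]), 'D': array([-0.04246397,  0.        ,  0.        ,  0.        ,  0.        ]), 'hand_eye': array([[ 1.14312667e-03,  9.54645728e-01,  2.97741882e-01,
         8.19700386e-02],
       [ 9.9
[... 235 characters left out ...]
0e+00]])}
{'time': 0.1, 'qpos': array([-1.32602280e+00,  3.42661258e-01,  1.52489682e+00, -9.94667643e-06,
        1.27538305e+00, -1.45978938e-01]), 'qvel': array([ 0.00025847, -0.00075746, -0.00372645,  0.0005608 , -0.00120584,
       -0.00089022]), 'joint_efforts': array([ 1.77340215e-03, -4.32004988e+01, -2.44694370e+01,  7.18510081e-02,
        5.26590343e-02, -3.87635941e-05]), 'tool_pos': array([ 0.19990723, -0.48507515,  0.2261188 ]), 'tool_rot': array([-3.14025714e+00, -1.86739419e-04,  3.90755245e-01]), 'contact_force': array([-0.44673879, -0.29394448,  0.67541271]), 'torque': array([-0.0326484 ,  0.00048399,  0.02289234]), 'grip_force': 0.0, 'opening': 0.09159316449600173}
-0.0188
```

View pics/top0.png

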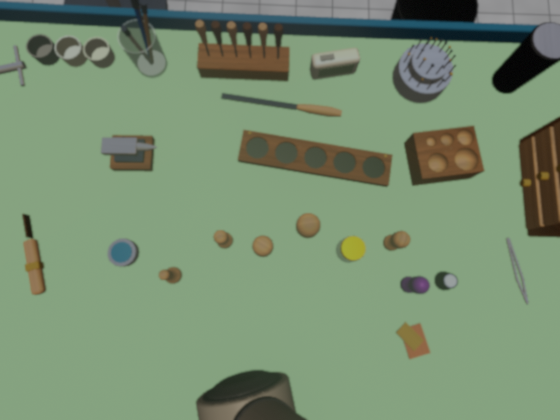

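View pics/scene0.png

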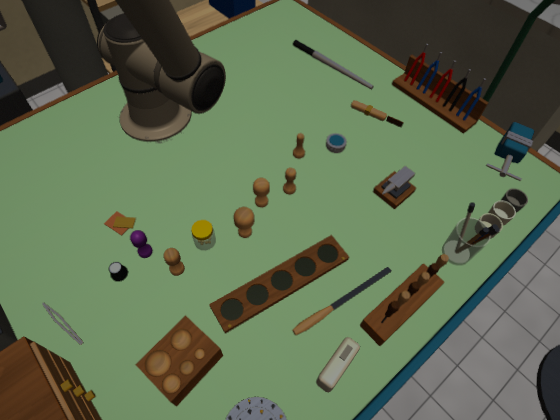

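The top view shows the punch domes at about (165,275), (222,237), (262,246), (308,225) and (400,240). The purple look-alike is at (418,285), the jar at (353,249), the tin at (122,252) and the loupe at (450,281). The seats run from (257,148) to (373,166), with the block at the right end (-y) and the anvil on the left. The scene view agrees.

```bash
cat > m.py <<'E'
from h import *
from scipy.optimize import least_squares
def circ(P):
    A=np.c_[2*P,np.ones(len(P))]; s=np.linalg.lstsq(A,(P**2).sum(1),rcond=None)[0]
    c=s[:-1]; return c,np.sqrt(s[-1]+c@c)
def tri(a,b):
    (o1,d1),(o2,d2)=a,b; d1=d1/np.linalg.norm(d1); d2=d2/np.linalg.norm(d2)
    s=np.linalg.lstsq(np.c_[d1,-d2],o2-o1,rcond=None)[0]
    p,q=o1+s[0]*d1,o2+s[1]*d2; return (p+q)/2,np.linalg.norm(p-q)
E
python3 - <<'E'
from m import *
V={}
for n in ['top','scene']:
    z=np.load(n+'0.npz'); c,T=campose(n); P=cloud(c,T,z['d']); V[n]=(z['p'],P,c,T)
    hsv=cv2.cvtColor(z['p'],cv2.COLOR_RGB2HSV)
    print(n,'bench z',np.nanmedian(P[(abs(hsv[...,0].astype(int)-60)<15)][:,2]))
    reg=(P[...,0]>.27)&(P[...,0]<.53)&(abs(P[...,1])<.42)&(P[...,2]>.012)&(P[...,2]<.12)
    k,l,s,ce=cv2.connectedComponentsWithStats(reg.astype(np.uint8))
    for i in range(1,k):
        if s[i,4]<25: continue
        m=l==i; Q=P[m]; top=Q[:,2].max(); U=Q[Q[:,2]>.056]; 
        f=circ(U) if len(U)>15 else None
        print(n,ce[i].round(),s[i,4],'hsv',np.median(hsv[m],0),'xy',np.median(Q[:,:2],0).round(3),'ztop',np.percentile(Q[:,2],98).round(4),'sph',None if f is None else (f[0].round(4),f[1].round(4)), 'zone xy',None if len(U)<5 else ((U[:,:2].max(0)+U[:,:2].min(0))/2).round(4),None if len(U)<5 else np.ptp(U[:,:2],axis=0).round(4))
# seats
S={}
for n in ['top','scene']:
    p,P,c,T=V[n]; g=cv2.cvtColor(p,cv2.COLOR_RGB2GRAY)
    reg=(P[...,0]>.45)&(P[...,0]<.65)&(P[...,1]>-.2)&(P[...,1]<.2)
    hsv=cv2.cvtColor(p,cv2.COLOR_RGB2HSV)
    m=((hsv[...,2]<95)&((hsv[...,0]>25)|(hsv[...,1]<90))&reg).astype(np.uint8)
    cs,_=cv2.findContours(m,cv2.RETR_EXTERNAL,cv2.CHAIN_APPROX_NONE); L=[]
    for q in cs:
        if cv2.contourArea(q)<150: continue
        e=cv2.fitEllipse(q); w=onplane(c,T,[e[0]],.016)[0]; L.append((w[1],e[0],e[1],w))
    L.sort(key=lambda a:a[0]); S[n]=L
    for a in L: print(n,'seat',np.round(a[1],1),np.round(a[2],1),a[3].round(4))
if len(S['top'])==len(S['scene']):
    for a,b in zip(S['top'],S['scene']):
        r=[]
        for n,e in (('top',a),('scene',b)):
            o,d=rays(V[n][2],V[n][3],[e[1]]); r.append((o,d[0]))
        p,g=tri(*r); print('tri',p.round(4),round(g,4))
E
```

```text
top bench z 0.0005707179977325061
top [308. 225.] 488 hsv [ 19. 105. 133.] xy [ 0.486 -0.042] ztop 0.0944 sph (array([ 0.4896, -0.0442,  0.0701]), np.float64(0.0241)) zone xy [ 0.4887 -0.0437] [0.0458 0.0464]
top [223. 238.] 251 hsv [ 20. 103. 125.] xy [0.459 0.12 ] ztop 0.0848 sph (array([0.462 , 0.1245, 0.0693]), np.float64(0.0145)) zone xy [0.4614 0.1239] [0.0253 0.0252]
top [397. 240.] 367 hsv [ 20. 103. 121.] xy [ 0.465 -0.219] ztop 0.088 sph (array([ 0.4671, -0.2258,  0.0692]), np.float64(0.0178)) zone xy [ 0.4666 -0.2238] [0.0327 0.0306]
top [263. 246.] 362 hsv [ 19. 105. 141.] xy [0.445 0.042] ztop 0.0919 sph (array([0.4467, 0.0428, 0.0706]), np.float64(0.0204)) zone xy [0.4467 0.0429] [0.0402 0.0402]
top [351. 249.] 607 hsv [ 31. 175. 164.] xy [ 0.446 -0.13 ] ztop 0.065 sph (array([ 0.4479, -0.1336,  0.0492]), np.float64(0.0218)) zone xy [ 0.4478 -0.1339] [0.0471 0.0475]
top [122. 252.] 652 hsv [ 97.   74.5 122. ] xy [0.43  0.326] ztop 0.0269 sph None zone xy None None
top [170. 275.] 267 hsv [ 20. 105. 110.] xy [0.387 0.221] ztop 0.0807 sph (array([0.388 , 0.2271, 0.0683]),
[... 1396 characters left out ...]
] ztop 0.0873 sph (array([ 0.3831, -0.2592,  0.069 ]), np.float64(0.0174)) zone xy [ 0.3868 -0.259 ] [0.028  0.0323]
scene [173. 260.] 358 hsv [ 15. 164.  99.] xy [ 0.477 -0.227] ztop 0.0872 sph (array([ 0.4687, -0.225 ,  0.0684]), np.float64(0.0181)) zone xy [ 0.4712 -0.2257] [0.0313 0.0337]
scene [116. 270.] 222 hsv [60. 18. 72.] xy [ 0.4   -0.335] ztop 0.0343 sph None zone xy None None
top seat [370.8 167.3] [16.  20.8] [ 0.6269 -0.1828  0.016 ]
top seat [344.1 164. ] [15.7 22.6] [ 0.6324 -0.1248  0.016 ]
top seat [314.7 161.1] [11.5 23.8] [ 0.6368 -0.0611  0.016 ]
scene seat [232.8 308. ] [16.9 19.5] [ 0.6319 -0.1851  0.016 ]
scene seat [255.7 293. ] [14.7 21.1] [ 0.6368 -0.1255  0.016 ]
```

Run:
```python
from m import *
S={};V={}
for n in ['top','scene']:
    z=np.load(n+'0.npz'); c,T=campose(n); P=cloud(c,T,z['d']); p=z['p']; V[n]=(c,T)
    hsv=cv2.cvtColor(p,cv2.COLOR_RGB2HSV)
    reg=(P[...,0]>.55)&(P[...,0]<.73)&(P[...,1]>-.24)&(P[...,1]<.19)&(P[...,2]<.04)
    px=[(373,166),(344,162),(315,157),(287,152),(257,148)] if n=='top' else [(232,308),(257,294),(282,280),(305,267),(328,254)]
    for u,v in px[1:3]: print(n,'seat hsv',hsv[v,u],'wood',hsv[v-14,u+2],hsv[(v+px[0][1])//2,u],P[v,u].round(4))
    h=hsv[...,0].astype(int)
    wood=(h<24)&(hsv[...,1]>90)&reg
    green=(h>40)&(h<80)&(hsv[...,2]>110)
    m=(reg&~wood&~green).astype(np.uint8)
    m=cv2.morphologyEx(m,cv2.MORPH_OPEN,np.ones((5,5),np.uint8))
    cs,_=cv2.findContours(m,cv2.RETR_EXTERNAL,cv2.CHAIN_APPROX_NONE); L=[]
    for q in cs:
        a=cv2.contourArea(q)
        if a<120 or a>900: continue
        e=cv2.fitEllipse(q); w=onplane(c,T,[e[0]],.016)[0]; L.append((w[1],e[0],e[1],w))
    L.sort(key=lambda a:a[0]); S[n]=L
    for a in L: print(n,np.round(a[1],1),np.round(a[2],1),a[3].round(4))
if len(S['top'])==len(S['scene']):
    for a,b in zip(S['top'],S['scene']):
        r=[]
        for n,e in (('top',a),('scene',b)):
            o,d=rays(*V[n],[e[1]]); r.append((o,d[0]))
        p,g=tri(*r); print('tri',p.round(4),round(g,4))
```

```text
top seat hsv [45 53 77] wood [ 18 117 111] [45 52 78] [ 0.6393 -0.126   0.0085]
top seat hsv [43 51 80] wood [ 18 112 109] [43 51 80] [ 0.6477 -0.0621  0.0108]
top [373.4 166.9] [19.3 21.4] [ 0.628  -0.1884  0.016 ]
top [344.  162.1] [20.2 21.1] [ 0.6367 -0.1247  0.016 ]
top [314.9 157.2] [20.5 20.9] [ 0.6456 -0.0614  0.016 ]
top [285.8 152.4] [20.6 21.5] [0.6541 0.0018 0.016 ]
top [256.8 147.5] [20.9 22. ] [0.663  0.0649 0.016 ]
scene seat hsv [40 60 38] wood [ 13 176  87] [36 65 39] [ 0.6385 -0.1234  0.0097]
scene seat hsv [41 57 36] wood [ 13 175  89] [ 14 178  89] [ 0.6492 -0.0594  0.011 ]
scene [231.3 309.3] [18.6 20.7] [ 0.6322 -0.1893  0.016 ]
scene [256.9 294.4] [19.  20.3] [ 0.641  -0.1256  0.016 ]
scene [281.4 280.4] [17.3 19.7] [ 0.6505 -0.0626  0.016 ]
scene [304.7 266. ] [15.9 19.7] [0.658  0.0015 0.016 ]
scene [327.  253.2] [16.  18.8] [0.6674 0.0639 0.016 ]
tri [ 0.63   -0.1891  0.0108] 0.0016
tri [ 0.6389 -0.125   0.0105] 0.0016
tri [ 0.6482 -0.0614  0.0096] 0.0016
tri [0.6562 0.0025 0.0113] 0.0018
tri [0.6654 0.0658 0.0103] 0.0014
```

The two views agree to within 4 mm, dome heights and radii match the text, and seat spacing is 64 mm. I'm turning the tool so the jaws close across the row and moving over punch_48.

Request:
send_rows(
  targets=[
    {"translation": [3.6, -2.4, 0], "spin": -6, "jaw": 1},
    {"translation": [7.2, -4.9, 0], "spin": -12, "jaw": 1},
    {"translation": [10.8, -7.3, 0], "spin": -18, "jaw": 1},
    {"translation": [14.4, -9.8, 0], "spin": -24, "jaw": 1},
    {"translation": [18, -12.2, 0], "spin": -30, "jaw": 1},
  ],
  force=20,
)

```text
time: 0.6
tool_pos: [0.3204, -0.3023, 0.2265]
tool_rot: [-3.141, -0.0, 0.918]
contact_force: [0.4, -0.1, 1.1]
opening: 0.0919
grip_force: 0.0
```

```bash
cat > go.py <<'E'
from h import *
import sys
def go(*t):
    "shift in tool axes (cm) and spin (deg) from measured pose to x y z"
    s=monitor.observe(); M=R.from_euler('xyz',s['tool_rot']).as_matrix()
    d=M.T@(np.array(t)-s['tool_pos'])*100
    y=s['tool_rot'][2]; print('t',round(s['time'],2),'pos',s['tool_pos'].round(4),'yaw',round(y,4),'shift',d.round(2),'spin',round(-np.degrees(1.432-y),2),'op',round(s['opening'],4),'q',s['qpos'].round(2))
if __name__=='__main__':
    v=list(map(float,sys.argv[1:]))
    for i in range(0,len(v),3): go(*v[i:i+3])
E
python3 go.py .491 -.0435 .15
```

```text
t 0.6 pos [ 0.3204 -0.3023  0.2265] yaw 0.9182 shift [30.92 -2.16  7.66] spin -29.44 op 0.0919 q [-0.93  0.19  1.74  0.    1.22 -0.28]
```

Request:
send_rows(
  targets=[
    {"translation": [4.4, -0.3, 0], "spin": -6, "jaw": 0.85},
    {"translation": [8.8, -0.6, 1], "spin": -12, "jaw": 0.85},
    {"translation": [13.2, -0.9, 2], "spin": -18, "jaw": 0.85},
    {"translation": [17.6, -1.2, 3], "spin": -24, "jaw": 0.85},
    {"translation": [22, -1.5, 4], "spin": -29.4, "jaw": 0.85},
  ],
)

```text
time: 1.1
tool_pos: [0.4429, -0.1189, 0.1862]
tool_rot: [-3.141, 0.0, 1.432]
contact_force: [0.3, 0.6, 0.5]
opening: 0.0779
grip_force: 0.0
```

```bash
python3 go.py .491 -.0435 .15
```

```text
t 1.1 pos [ 0.4429 -0.1189  0.1862] yaw 1.4317 shift [8.13 3.72 3.62] spin -0.02 op 0.0779 q [-0.43  0.26  1.76 -0.    1.12 -0.29]
```

```bash
cat > w.py <<'E'
from m import *
def wr(name=None):
    st=monitor.observe(); p,d=read_camera('wrist'); c,T=campose('wrist',st); P=cloud(c,T,d)
    if name: cv2.imwrite(f'pics/{name}.png',p[:,:,::-1])
    hsv=cv2.cvtColor(p,cv2.COLOR_RGB2HSV)
    reg=((P[...,0]>.25)&(P[...,0]<.75)&(P[...,2]>.055)&(P[...,2]<.12)).astype(np.uint8)
    k,l,s,ce=cv2.connectedComponentsWithStats(reg)
    for i in range(1,k):
        if s[i,4]<60: continue
        Q=P[l==i]; c0,r=circ(Q); print('px',ce[i].round(),s[i,4],'hue',np.median(hsv[l==i][:,0]),'centre',c0.round(4),'r',r.round(4),'ztop',np.percentile(Q[:,2],99).round(4))
    return p,P
if __name__=='__main__':
    import sys; wr(sys.argv[1] if len(sys.argv)>1 else None)
E
python3 w.py wrist0
```

```text
px [263.  23.] 2125 hue 17.0 centre [0.4486 0.0438 0.0696] r 0.0214 ztop 0.0918
px [324. 119.] 2268 hue 18.0 centre [ 0.4916 -0.0435  0.0711] r 0.0236 ztop 0.0951
px [292. 214.] 1685 hue 28.0 centre [ 0.4506 -0.1331  0.0373] r 0.0306 ztop 0.0643
px [319. 281.] 272 hue 21.5 centre [ 0.4695 -0.2251  0.0659] r 0.018 ztop 0.0777
px [248. 326.] 788 hue 144.0 centre [ 0.3829 -0.2602  0.0686] r 0.0184 ztop 0.0876
```

View pics/wrist0.png

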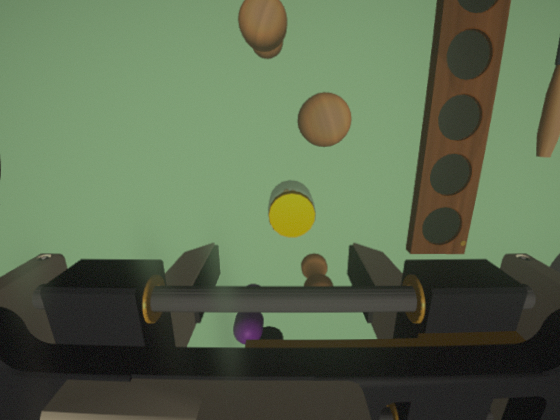

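The wrist view shows punch_41 at (263,23), punch_48 at (324,119), the jar at (292,214) and the seats down the right. Its positions agree with the average of the other two views to about 1 mm. Going down on punch_48.

Request:
send_rows(
  targets=[
    {"translation": [4.1, 1.9, 0], "spin": 0, "jaw": 0.85},
    {"translation": [8.1, 3.8, 0], "spin": 0, "jaw": 0.85},
    {"translation": [8.1, 3.8, 0], "spin": 0, "jaw": 0.85},
    {"translation": [8.1, 3.8, 3], "spin": 0, "jaw": 0.85},
    {"translation": [8.1, 3.8, 6], "spin": 0, "jaw": 0.85},
  ],
)

```text
time: 1.65
tool_pos: [0.4918, -0.0459, 0.1263]
tool_rot: [3.14, 0.001, 1.429]
contact_force: [-0.4, -0.2, -0.9]
opening: 0.0779
grip_force: 0.0
```

```bash
python3 go.py .4914 -.0435 .043
```

```text
t 1.65 pos [ 0.4918 -0.0459  0.1263] yaw 1.4285 shift [ 0.23 -0.09  8.33] spin -0.2 op 0.0779 q [-0.25  0.39  1.75 -0.    0.99 -0.11]
```

Request:
send_rows(
  targets=[
    {"translation": [0.1, 0, 2], "spin": 0, "jaw": 0.85},
    {"translation": [0.1, 0, 4], "spin": 0, "jaw": 0.85},
    {"translation": [0.1, 0, 6], "spin": 0, "jaw": 0.85},
    {"translation": [0.1, 0, 8.3], "spin": 0, "jaw": 0.85},
    {"translation": [0.1, 0, 8.3], "spin": 0, "jaw": 0.85},
  ],
)

```text
time: 2.15
tool_pos: [0.4893, -0.0449, 0.0412]
tool_rot: [-3.135, -0.0, 1.427]
contact_force: [-0.2, 0.8, 0.8]
opening: 0.0782
grip_force: 0.0
```

Request:
send_rows(
  targets=[
    {"translation": [0, 0, 0], "spin": 0, "jaw": 0.3},
    {"translation": [0, 0, 0], "spin": 0, "jaw": 0.3},
    {"translation": [0, 0, 0], "spin": 0, "jaw": 0.3},
    {"translation": [0, 0, 0], "spin": 0, "jaw": 0.3},
    {"translation": [0, 0, 0], "spin": 0, "jaw": 0.3},
  ],
)

```text
time: 2.65
tool_pos: [0.492, -0.045, 0.0444]
tool_rot: [3.14, 0.0, 1.428]
contact_force: [-1.2, -0.6, 3.3]
opening: 0.0475
grip_force: 20.0
```

```bash
python3 go.py .4914 -.0435 .043 .63 -.189 .15 .63 -.189 .055
```

```text
t 2.65 pos [ 0.492  -0.045   0.0444] yaw 1.4276 shift [ 0.14 -0.08  0.14] spin -0.25 op 0.0475 q [-0.25  0.52  1.83 -0.    0.79 -0.1 ]
t 2.65 pos [ 0.492  -0.045   0.0444] yaw 1.4276 shift [-12.29  15.73 -10.54] spin -0.25 op 0.0475 q [-0.25  0.52  1.83 -0.    0.79 -0.1 ]
t 2.65 pos [ 0.492  -0.045   0.0444] yaw 1.4276 shift [-12.28  15.71  -1.04] spin -0.25 op 0.0475 q [-0.25  0.52  1.83 -0.    0.79 -0.1 ]
```

Request:
send_rows(
  targets=[
    {"translation": [0, 0, -2], "spin": 0, "jaw": 0.3},
    {"translation": [0, 0, -5], "spin": 0, "jaw": 0.3},
    {"translation": [-1.5, 2, -8], "spin": 0, "jaw": 0.3},
    {"translation": [-4, 5.2, -8], "spin": 0, "jaw": 0.3},
    {"translation": [-6.5, 8.4, -8], "spin": 0, "jaw": 0.3},
  ],
)

```text
time: 3.15
tool_pos: [0.5669, -0.1219, 0.1255]
tool_rot: [3.139, 0.001, 1.429]
contact_force: [0.2, -0.1, -0.6]
opening: 0.0468
grip_force: 20.0
```

Request:
send_rows(
  targets=[
    {"translation": [-2.3, 3, 0], "spin": -0.2, "jaw": 0.3},
    {"translation": [-4.3, 5.5, 0], "spin": -0.2, "jaw": 0.3},
    {"translation": [-5.8, 7.3, 0], "spin": -0.2, "jaw": 0.3},
    {"translation": [-5.8, 7.3, 0], "spin": -0.2, "jaw": 0.3},
    {"translation": [-5.8, 7.3, 0], "spin": -0.2, "jaw": 0.3},
  ],
)

```text
time: 3.65
tool_pos: [0.6289, -0.1889, 0.1231]
tool_rot: [-3.14, -0.001, 1.431]
contact_force: [0.0, 0.2, -0.5]
opening: 0.0468
grip_force: 20.0
```

```bash
python3 go.py .63 -.19 .055
python3 - <<'E'
from h import *
st=monitor.observe(); p,d=read_camera('wrist'); cv2.imwrite('pics/w1.png',p[:,:,::-1])
E
```

```text
t 3.65 pos [ 0.6289 -0.1889  0.1231] yaw 1.4305 shift [-0.1   0.13  6.81] spin -0.09 op 0.0468 q [-0.41  0.67  1.26  0.    1.21 -0.27]
```

View pics/w1.png

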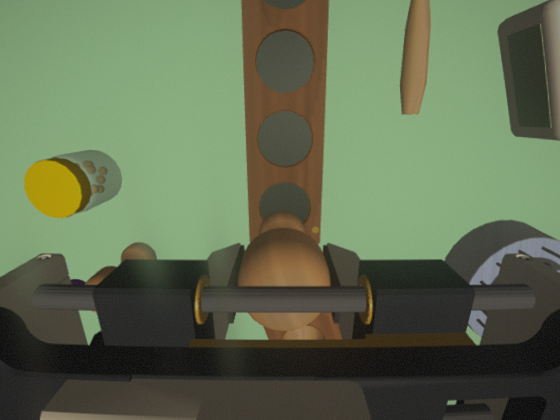

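The wrist view shows punch_48 upright in the jaws at (284,280), with the seats in line at (285,205), (285,138) and (285,60). I'm checking the seat positions from this view.

Run:
```python
from m import *
st=monitor.observe(); c,T=campose('wrist',st)
print(onplane(c,T,[(285,60),(285,138),(285,208),(249,100),(324,100)],.012).round(4))
```

```text
[[ 0.6489 -0.0594  0.012 ]
 [ 0.64   -0.1238  0.012 ]
 [ 0.631  -0.1898  0.012 ]
 [ 0.6131 -0.087   0.012 ]
 [ 0.6785 -0.0961  0.012 ]]
```

The seats agree. Lowering now.

Request:
send_rows(
  targets=[
    {"translation": [-0.1, 0.1, 2], "spin": 0, "jaw": 0.3},
    {"translation": [-0.1, 0.1, 4], "spin": 0, "jaw": 0.3},
    {"translation": [-0.1, 0.1, 5.6], "spin": 0, "jaw": 0.3},
    {"translation": [-0.1, 0.1, 6.5], "spin": 0, "jaw": 0.3},
    {"translation": [-0.1, 0.1, 6.8], "spin": 0, "jaw": 0.3},
  ],
)

```text
time: 4.2
tool_pos: [0.6296, -0.1892, 0.055]
tool_rot: [-3.14, -0.0, 1.432]
contact_force: [0.0, -0.3, -0.9]
opening: 0.0465
grip_force: 20.0
```

Request:
send_rows(
  targets=[
    {"translation": [0, 0, 0], "spin": 0, "jaw": 0.3},
    {"translation": [0, 0, 0], "spin": 0, "jaw": 0.3},
    {"translation": [0, 0, 0], "spin": 0, "jaw": 0.3},
    {"translation": [0, 0, 0], "spin": 0, "jaw": 0.3},
    {"translation": [0, 0, 0], "spin": 0, "jaw": 0.3},
  ],
)

```text
time: 4.7
tool_pos: [0.6305, -0.1903, 0.0561]
tool_rot: [3.141, 0.0, 1.431]
contact_force: [-0.1, 1.0, 0.3]
opening: 0.0472
grip_force: 20.0
```

Request:
send_rows(
  targets=[
    {"translation": [0, 0, 0.1], "spin": 0, "jaw": 0.3},
    {"translation": [0, 0, 0.2], "spin": 0, "jaw": 0.3},
    {"translation": [0, 0, 0.2], "spin": 0, "jaw": 0.3},
    {"translation": [0, 0, 0.2], "spin": 0, "jaw": 0.55},
    {"translation": [0, 0, 0.2], "spin": 0, "jaw": 0.7},
  ],
)

```text
time: 5.2
tool_pos: [0.6303, -0.1902, 0.0536]
tool_rot: [3.142, 0.0, 1.431]
contact_force: [0.2, -0.4, 0.3]
opening: 0.0546
grip_force: 0.0
```

Request:
send_rows(
  targets=[
    {"translation": [0, 0, 0], "spin": 0, "jaw": 0.75},
    {"translation": [0, 0, 0], "spin": 0, "jaw": 0.75},
    {"translation": [0, 0, -3], "spin": 0, "jaw": 0.75},
    {"translation": [0, 0, -7], "spin": 0, "jaw": 0.75},
    {"translation": [0, 0, -11], "spin": 0, "jaw": 0.75},
  ],
)

```text
time: 5.7
tool_pos: [0.63, -0.19, 0.1644]
tool_rot: [-3.14, -0.0, 1.431]
contact_force: [1.1, -0.1, 0.4]
opening: 0.0686
grip_force: 0.0
```

```bash
python3 w.py; python3 go.py .4487 .0438 .165 .4487 .0438 .043
```

```text
px [ 86. 177.] 2176 hue 26.0 centre [ 0.4514 -0.1335  0.0369] r 0.0309 ztop 0.0641
px [283. 213.] 2465 hue 17.0 centre [ 0.6303 -0.1891  0.0798] r 0.0247 ztop 0.1051
px [131. 253.] 352 hue 23.0 centre [ 0.4687 -0.2257  0.0659] r 0.0183 ztop 0.079
px [318. 280.] 619 hue 14.0 centre [ 0.6512 -0.2756  0.0315] r 0.0341 ztop 0.0619
px [316. 328.] 1648 hue 14.0 centre [ 0.6484 -0.3294  0.0502] r 0.0314 ztop 0.062
t 5.75 pos [ 0.6331 -0.1913  0.1729] yaw 1.4311 shift [ 20.72 -21.54   0.49] spin -0.05 op 0.0689 q [-0.41  0.63  1.2  -0.    1.3  -0.27]
t 5.75 pos [ 0.6331 -0.1913  0.1729] yaw 1.4311 shift [ 20.75 -21.68  12.69] spin -0.05 op 0.0689 q [-0.41  0.63  1.2  -0.    1.3  -0.27]
```

Punch_48 is seated: dome centre z 0.080, top 0.105. Next is punch_41.

Request:
send_rows(
  targets=[
    {"translation": [2, -2, 0], "spin": 0, "jaw": 0.75},
    {"translation": [5, -5.2, 0], "spin": 0, "jaw": 0.75},
    {"translation": [8, -8.3, 0], "spin": 0, "jaw": 0.75},
    {"translation": [11, -11.4, 0], "spin": 0, "jaw": 0.75},
    {"translation": [14, -14.5, 0], "spin": 0, "jaw": 0.75},
  ],
)

```text
time: 6.25
tool_pos: [0.505, -0.0302, 0.1636]
tool_rot: [3.141, -0.0, 1.431]
contact_force: [0.1, 0.8, 0.3]
opening: 0.069
grip_force: 0.0
```

Request:
send_rows(
  targets=[
    {"translation": [3, -3, 0], "spin": 0, "jaw": 0.75},
    {"translation": [5, -5, 0], "spin": 0, "jaw": 0.75},
    {"translation": [6.6, -6.7, 0], "spin": 0, "jaw": 0.75},
    {"translation": [6.6, -6.7, 0], "spin": 0, "jaw": 0.75},
    {"translation": [6.6, -6.7, 0], "spin": 0, "jaw": 0.75},
  ],
)

```text
time: 6.75
tool_pos: [0.4496, 0.0433, 0.164]
tool_rot: [3.14, 0.0, 1.432]
contact_force: [1.6, -0.1, 0.4]
opening: 0.0689
grip_force: 0.0
```

```bash
python3 go.py .4487 .0438 .043
```

```text
t 6.75 pos [0.4496 0.0433 0.164 ] yaw 1.4321 shift [ 0.04 -0.11 12.1 ] spin 0.0 op 0.0689 q [-0.07  0.28  1.81 -0.    1.05  0.07]
```

Request:
send_rows(
  targets=[
    {"translation": [0, -0.1, 3], "spin": 0, "jaw": 0.75},
    {"translation": [0, -0.1, 6], "spin": 0, "jaw": 0.75},
    {"translation": [0, -0.1, 9], "spin": 0, "jaw": 0.75},
    {"translation": [0, -0.1, 11], "spin": 0, "jaw": 0.75},
    {"translation": [0, -0.1, 12.1], "spin": 0, "jaw": 0.75},
  ],
)

```text
time: 7.25
tool_pos: [0.4481, 0.0426, 0.0409]
tool_rot: [-3.14, 0.0, 1.43]
contact_force: [-0.5, -0.7, 0.1]
opening: 0.0689
grip_force: 0.0
```

Request:
send_rows(
  targets=[
    {"translation": [0, 0, 0], "spin": 0, "jaw": 0.6},
    {"translation": [0, 0, 0], "spin": 0, "jaw": 0.3},
    {"translation": [0, 0, 0], "spin": 0, "jaw": 0.3},
    {"translation": [0, 0, 0], "spin": 0, "jaw": 0.3},
    {"translation": [0, 0, 0], "spin": 0, "jaw": 0.3},
  ],
)

```text
time: 7.75
tool_pos: [0.4488, 0.0434, 0.0435]
tool_rot: [3.14, -0.0, 1.431]
contact_force: [-1.1, 0.2, 4.4]
opening: 0.0402
grip_force: 20.0
```

```bash
python3 go.py .639 -.125 .123
```

```text
t 7.75 pos [0.4488 0.0434 0.0435] yaw 1.4311 shift [-14.03  21.2   -7.91] spin -0.05 op 0.0402 q [-0.07  0.46  1.95 -0.    0.73  0.07]
```

Request:
send_rows(
  targets=[
    {"translation": [0, 0, -2], "spin": 0, "jaw": 0.3},
    {"translation": [0, 0, -5], "spin": 0, "jaw": 0.3},
    {"translation": [-1.4, 2.1, -8], "spin": 0, "jaw": 0.3},
    {"translation": [-3.5, 5.3, -8], "spin": 0, "jaw": 0.3},
    {"translation": [-5.9, 8.9, -8], "spin": 0, "jaw": 0.3},
  ],
)

```text
time: 8.25
tool_pos: [0.5291, -0.0276, 0.1244]
tool_rot: [3.139, 0.0, 1.433]
contact_force: [0.5, -0.0, -1.7]
opening: 0.0398
grip_force: 20.0
```

Request:
send_rows(
  targets=[
    {"translation": [-2.4, 3.6, 0], "spin": 0, "jaw": 0.3},
    {"translation": [-4.8, 7.3, 0], "spin": 0, "jaw": 0.3},
    {"translation": [-6.8, 10.3, 0], "spin": 0, "jaw": 0.3},
    {"translation": [-8.1, 12.3, 0], "spin": 0, "jaw": 0.3},
    {"translation": [-8.1, 12.3, 0], "spin": 0, "jaw": 0.3},
  ],
)

```text
time: 8.75
tool_pos: [0.64, -0.1271, 0.1221]
tool_rot: [3.14, 0.001, 1.429]
contact_force: [0.6, 0.7, -1.6]
opening: 0.0401
grip_force: 20.0
```

Request:
send_rows(
  targets=[
    {"translation": [0, 0, 0], "spin": 0, "jaw": 0.3},
    {"translation": [0, 0, 0], "spin": 0, "jaw": 0.3},
    {"translation": [0, 0, 0], "spin": 0, "jaw": 0.3},
    {"translation": [0, 0, 0], "spin": 0, "jaw": 0.3},
    {"translation": [0, 0, 0], "spin": 0, "jaw": 0.3},
  ],
)

```text
time: 9.25
tool_pos: [0.6384, -0.1242, 0.123]
tool_rot: [3.141, 0.0, 1.432]
contact_force: [-0.6, 1.0, -0.7]
opening: 0.0397
grip_force: 20.0
```

```bash
python3 go.py .6395 -.125 .0535
```

```text
t 9.25 pos [ 0.6384 -0.1242  0.123 ] yaw 1.4315 shift [-0.06  0.12  6.95] spin -0.03 op 0.0397 q [-0.31  0.66  1.29 -0.    1.2  -0.17]
```

Request:
send_rows(
  targets=[
    {"translation": [-0.1, 0.1, 2], "spin": 0, "jaw": 0.3},
    {"translation": [-0.1, 0.1, 4], "spin": 0, "jaw": 0.3},
    {"translation": [-0.1, 0.1, 5.5], "spin": 0, "jaw": 0.3},
    {"translation": [-0.1, 0.1, 6.5], "spin": 0, "jaw": 0.3},
    {"translation": [-0.1, 0.1, 6.9], "spin": 0, "jaw": 0.3},
  ],
)

```text
time: 9.75
tool_pos: [0.6389, -0.1257, 0.0535]
tool_rot: [-3.14, 0.0, 1.431]
contact_force: [-7.5, 1.4, 17.7]
opening: 0.0399
grip_force: 20.0
```

Request:
send_rows(
  targets=[
    {"translation": [0, 0, 0], "spin": 0, "jaw": 0.3},
    {"translation": [0, 0, 0], "spin": 0, "jaw": 0.3},
    {"translation": [0, 0, 0], "spin": 0, "jaw": 0.3},
    {"translation": [0, 0, 0], "spin": 0, "jaw": 0.45},
    {"translation": [0, 0, 0], "spin": 0, "jaw": 0.55},
  ],
)

```text
time: 10.25
tool_pos: [0.6396, -0.1259, 0.054]
tool_rot: [3.141, 0.0, 1.431]
contact_force: [-0.1, -0.5, -0.6]
opening: 0.0458
grip_force: 0.0
```

Request:
send_rows(
  targets=[
    {"translation": [0, 0, 0], "spin": 0, "jaw": 0.65},
    {"translation": [0, 0, 0], "spin": 0, "jaw": 0.65},
    {"translation": [0, 0, -3], "spin": 0, "jaw": 0.65},
    {"translation": [0, 0, -7], "spin": 0, "jaw": 0.65},
    {"translation": [0, 0, -11], "spin": 0, "jaw": 0.65},
  ],
)

```text
time: 10.75
tool_pos: [0.6391, -0.1257, 0.1646]
tool_rot: [-3.14, -0.0, 1.431]
contact_force: [0.7, -0.5, 0.8]
opening: 0.0593
grip_force: 0.0
```

```bash
python3 w.py
```

```text
px [283. 214.] 1829 hue 17.0 centre [ 0.6399 -0.1262  0.0793] r 0.0215 ztop 0.1016
px [ 99. 240.] 1782 hue 26.0 centre [ 0.4513 -0.133   0.0371] r 0.0306 ztop 0.0638
px [283. 270.] 1531 hue 16.0 centre [ 0.6304 -0.1897  0.0789] r 0.0253 ztop 0.1031
px [320. 332.] 1082 hue 13.0 centre [ 0.6548 -0.2871  0.0113] r 0.057 ztop 0.062
```

Both are seated. Next is punch_34.

Request:
send_rows(
  targets=[
    {"translation": [-2, -2.6, 0], "spin": 0, "jaw": 0.65},
    {"translation": [-4.8, -6.1, 0], "spin": 0, "jaw": 0.65},
    {"translation": [-7.6, -9.7, 0], "spin": 0, "jaw": 0.65},
    {"translation": [-10.2, -13, 0], "spin": 0, "jaw": 0.65},
    {"translation": [-12.2, -15.6, 0], "spin": 0, "jaw": 0.65},
  ],
)

```text
time: 11.3
tool_pos: [0.4659, -0.2257, 0.1638]
tool_rot: [-3.142, 0.0, 1.43]
contact_force: [0.2, -0.4, -0.2]
opening: 0.0597
grip_force: 0.0
```

Request:
send_rows(
  targets=[
    {"translation": [0, 0, 0], "spin": 0, "jaw": 0.65},
    {"translation": [0, 0, 0], "spin": 0, "jaw": 0.65},
    {"translation": [0, 0, 0], "spin": 0, "jaw": 0.65},
    {"translation": [0, 0, 0], "spin": 0, "jaw": 0.65},
    {"translation": [0, 0, 0], "spin": 0, "jaw": 0.65},
  ],
)

```text
time: 11.8
tool_pos: [0.4686, -0.2243, 0.1635]
tool_rot: [-3.142, -0.0, 1.432]
contact_force: [0.2, -0.0, 0.1]
opening: 0.0596
grip_force: 0.0
```

```bash
python3 go.py .4686 -.2254 .043
```

```text
t 11.8 pos [ 0.4686 -0.2243  0.1635] yaw 1.4324 shift [-1.100e-01  1.000e-02  1.205e+01] spin 0.02 op 0.0596 q [-0.59  0.39  1.63  0.    1.11 -0.46]
```

Request:
send_rows(
  targets=[
    {"translation": [-0.1, 0, 3], "spin": 0, "jaw": 0.65},
    {"translation": [-0.1, 0, 6], "spin": 0, "jaw": 0.65},
    {"translation": [-0.1, 0, 9], "spin": 0, "jaw": 0.65},
    {"translation": [-0.1, 0, 11], "spin": 0, "jaw": 0.65},
    {"translation": [-0.1, 0, 12], "spin": 0, "jaw": 0.65},
  ],
)

```text
time: 12.3
tool_pos: [0.4673, -0.2249, 0.0417]
tool_rot: [-3.139, -0.001, 1.432]
contact_force: [-0.6, -0.2, 0.3]
opening: 0.0597
grip_force: 0.0
```

Request:
send_rows(
  targets=[
    {"translation": [0, 0, 0], "spin": 0, "jaw": 0.5},
    {"translation": [0, 0, 0], "spin": 0, "jaw": 0.25},
    {"translation": [0, 0, 0], "spin": 0, "jaw": 0.25},
    {"translation": [0, 0, 0], "spin": 0, "jaw": 0.25},
    {"translation": [0, 0, 0], "spin": 0, "jaw": 0.25},
  ],
)

```text
time: 12.8
tool_pos: [0.4684, -0.2263, 0.0448]
tool_rot: [3.14, 0.001, 1.431]
contact_force: [-0.5, -0.5, 4.2]
opening: 0.0328
grip_force: 20.0
```

Request:
send_rows(
  targets=[
    {"translation": [0, 0, -2], "spin": 0, "jaw": 0.25},
    {"translation": [0, 0, -5], "spin": 0, "jaw": 0.25},
    {"translation": [0, 0, -9], "spin": 0, "jaw": 0.25},
    {"translation": [0, 0, -12], "spin": 0, "jaw": 0.25},
    {"translation": [0, 0, -13], "spin": 0, "jaw": 0.25},
  ],
)

```text
time: 13.3
tool_pos: [0.469, -0.2267, 0.1771]
tool_rot: [3.136, 0.003, 1.431]
contact_force: [0.2, -0.2, -0.9]
opening: 0.0332
grip_force: 20.0
```

```bash
python3 go.py .6485 -.0615 .17
```

```text
t 13.3 pos [ 0.469  -0.2267  0.1771] yaw 1.431 shift [18.86 15.47  0.74] spin -0.06 op 0.0332 q [-0.6   0.38  1.62 -0.    1.14 -0.46]
```

Request:
send_rows(
  targets=[
    {"translation": [2.4, 2, 0], "spin": 0, "jaw": 0.25},
    {"translation": [5.5, 4.5, 0], "spin": 0, "jaw": 0.25},
    {"translation": [8.8, 7.2, 0], "spin": 0, "jaw": 0.25},
    {"translation": [12.1, 9.9, 0], "spin": 0, "jaw": 0.25},
    {"translation": [15, 12.3, 0], "spin": 0, "jaw": 0.25},
  ],
)

```text
time: 13.8
tool_pos: [0.6112, -0.0928, 0.1724]
tool_rot: [-3.14, -0.0, 1.431]
contact_force: [0.2, -0.2, -1.3]
opening: 0.0331
grip_force: 20.0
```

Request:
send_rows(
  targets=[
    {"translation": [2.4, 2, 0], "spin": 0, "jaw": 0.25},
    {"translation": [3.8, 3.2, 0], "spin": 0, "jaw": 0.25},
    {"translation": [3.8, 3.2, 0], "spin": 0, "jaw": 0.25},
    {"translation": [3.8, 3.2, 0], "spin": 0, "jaw": 0.25},
    {"translation": [3.8, 3.2, 0], "spin": 0, "jaw": 0.25},
  ],
)

```text
time: 14.3
tool_pos: [0.6466, -0.0621, 0.1731]
tool_rot: [-3.14, 0.0, 1.43]
contact_force: [0.2, -0.2, 0.3]
opening: 0.0329
grip_force: 20.0
```

```bash
python3 go.py .6485 -.0610 .055
```

```text
t 14.3 pos [ 0.6466 -0.0621  0.1731] yaw 1.4302 shift [ 0.14  0.19 11.81] spin -0.11 op 0.0329 q [-0.21  0.61  1.22 -0.    1.3  -0.07]
```

Request:
send_rows(
  targets=[
    {"translation": [0.1, 0.1, 4], "spin": 0, "jaw": 0.25},
    {"translation": [0.1, 0.1, 8], "spin": 0, "jaw": 0.25},
    {"translation": [0.1, 0.1, 10.3], "spin": 0, "jaw": 0.25},
    {"translation": [0.1, 0.1, 11.4], "spin": 0, "jaw": 0.25},
    {"translation": [0.1, 0.1, 11.8], "spin": 0, "jaw": 0.25},
  ],
)

```text
time: 14.8
tool_pos: [0.6479, -0.0611, 0.0549]
tool_rot: [-3.14, 0.0, 1.43]
contact_force: [0.3, -0.8, -0.7]
opening: 0.0332
grip_force: 20.0
```

Request:
send_rows(
  targets=[
    {"translation": [0, 0, 0], "spin": 0, "jaw": 0.25},
    {"translation": [0, 0, 0], "spin": 0, "jaw": 0.25},
    {"translation": [0, 0, 0], "spin": 0, "jaw": 0.25},
    {"translation": [0, 0, 0], "spin": 0, "jaw": 0.38},
    {"translation": [0, 0, 0], "spin": 0, "jaw": 0.48},
  ],
)

```text
time: 15.3
tool_pos: [0.6489, -0.0604, 0.0564]
tool_rot: [3.14, 0.0, 1.431]
contact_force: [0.4, -0.0, -0.0]
opening: 0.0391
grip_force: 0.0
```

Request:
send_rows(
  targets=[
    {"translation": [0, 0, 0], "spin": 0, "jaw": 0.55},
    {"translation": [0, 0, 0], "spin": 0, "jaw": 0.55},
    {"translation": [0, 0, -3], "spin": 0, "jaw": 0.55},
    {"translation": [0, 0, -7], "spin": 0, "jaw": 0.55},
    {"translation": [0, 0, -11], "spin": 0, "jaw": 0.55},
  ],
)

```text
time: 15.8
tool_pos: [0.6482, -0.0604, 0.1665]
tool_rot: [-3.14, -0.0, 1.431]
contact_force: [1.0, 0.1, 0.5]
opening: 0.0501
grip_force: 0.0
```

```bash
python3 w.py; python3 go.py .4630 .1257 .043
```

```text
px [29. 26.] 1545 hue 17.0 centre [0.4631 0.1257 0.0678] r 0.0157 ztop 0.0847
px [284. 213.] 1269 hue 17.0 centre [ 0.65   -0.0603  0.0789] r 0.0184 ztop 0.0983
px [283. 271.] 1141 hue 16.0 centre [ 0.6399 -0.1268  0.0785] r 0.0221 ztop 0.1
px [283. 326.] 1222 hue 16.0 centre [ 0.6305 -0.1896  0.079 ] r 0.0251 ztop 0.1008
t 15.85 pos [ 0.6516 -0.061   0.175 ] yaw 1.4312 shift [ 15.87 -21.42  12.94] spin -0.05 op 0.0506 q [-0.21  0.61  1.22 -0.    1.3  -0.07]
```

Request:
send_rows(
  targets=[
    {"translation": [1.8, -2.4, 0], "spin": 0, "jaw": 0.55},
    {"translation": [4.4, -5.8, 0], "spin": 0, "jaw": 0.55},
    {"translation": [7, -9.2, 0], "spin": 0, "jaw": 0.55},
    {"translation": [9.6, -12.6, 0], "spin": 0, "jaw": 0.55},
    {"translation": [12.2, -16.1, 0], "spin": 0, "jaw": 0.55},
  ],
)

```text
time: 16.35
tool_pos: [0.5049, 0.0838, 0.1657]
tool_rot: [3.141, -0.0, 1.431]
contact_force: [-0.4, 0.7, 0.3]
opening: 0.0505
grip_force: 0.0
```

Request:
send_rows(
  targets=[
    {"translation": [2.2, -2.9, 0], "spin": 0, "jaw": 0.55},
    {"translation": [3.7, -4.9, 0], "spin": 0, "jaw": 0.55},
    {"translation": [3.7, -4.9, 0], "spin": 0, "jaw": 0.55},
    {"translation": [3.7, -4.9, 0], "spin": 0, "jaw": 0.55},
    {"translation": [3.7, -4.9, 0], "spin": 0, "jaw": 0.55},
  ],
)

```text
time: 16.85
tool_pos: [0.4637, 0.1257, 0.1658]
tool_rot: [3.141, 0.0, 1.43]
contact_force: [0.3, -0.7, -0.5]
opening: 0.0505
grip_force: 0.0
```

```bash
python3 go.py .4631 .1257 .043
```

```text
t 16.85 pos [0.4637 0.1257 0.1658] yaw 1.4305 shift [-1.000e-02 -7.000e-02  1.228e+01] spin -0.09 op 0.0505 q [ 0.11  0.32  1.74 -0.    1.08  0.25]
```

Request:
send_rows(
  targets=[
    {"translation": [0, -0.1, 3], "spin": 0, "jaw": 0.55},
    {"translation": [0, -0.1, 6], "spin": 0, "jaw": 0.55},
    {"translation": [0, -0.1, 9], "spin": 0, "jaw": 0.55},
    {"translation": [0, -0.1, 11], "spin": 0, "jaw": 0.55},
    {"translation": [0, -0.1, 12.2], "spin": 0, "jaw": 0.55},
  ],
)

```text
time: 17.35
tool_pos: [0.4618, 0.1253, 0.0417]
tool_rot: [-3.139, 0.001, 1.429]
contact_force: [0.1, -0.5, 0.1]
opening: 0.05
grip_force: 0.0
```

Request:
send_rows(
  targets=[
    {"translation": [0, 0, 0], "spin": 0, "jaw": 0.4},
    {"translation": [0, 0, 0], "spin": 0, "jaw": 0.15},
    {"translation": [0, 0, 0], "spin": 0, "jaw": 0.15},
    {"translation": [0, 0, 0], "spin": 0, "jaw": 0.15},
    {"translation": [0, 0, 0], "spin": 0, "jaw": 0.15},
  ],
)

```text
time: 17.85
tool_pos: [0.4626, 0.1264, 0.0444]
tool_rot: [3.14, -0.0, 1.431]
contact_force: [-0.2, -0.8, 1.0]
opening: 0.0259
grip_force: 20.0
```

Request:
send_rows(
  targets=[
    {"translation": [0, 0, -2], "spin": 0, "jaw": 0.15},
    {"translation": [0, 0, -5], "spin": 0, "jaw": 0.15},
    {"translation": [-1, 2.1, -8], "spin": 0, "jaw": 0.15},
    {"translation": [-2.6, 5.6, -9], "spin": 0, "jaw": 0.15},
    {"translation": [-4.4, 9.6, -9], "spin": 0, "jaw": 0.15},
  ],
)

```text
time: 18.35
tool_pos: [0.5524, 0.0694, 0.1366]
tool_rot: [3.137, -0.001, 1.433]
contact_force: [-0.1, 0.8, 0.1]
opening: 0.0259
grip_force: 20.0
```

Request:
send_rows(
  targets=[
    {"translation": [-1.8, 4, 0], "spin": 0, "jaw": 0.15},
    {"translation": [-3.4, 7.6, 0], "spin": 0, "jaw": 0.15},
    {"translation": [-4.7, 10.2, 0], "spin": 0, "jaw": 0.15},
    {"translation": [-5.2, 11.3, 0], "spin": 0, "jaw": 0.15},
    {"translation": [-5.2, 11.3, 0], "spin": 0, "jaw": 0.15},
  ],
)

```text
time: 18.85
tool_pos: [0.6562, 0.001, 0.1332]
tool_rot: [3.141, 0.0, 1.43]
contact_force: [0.2, 0.6, -1.6]
opening: 0.0261
grip_force: 20.0
```

Request:
send_rows(
  targets=[
    {"translation": [0, 0, 0], "spin": 0, "jaw": 0.15},
    {"translation": [0, 0, 0], "spin": 0, "jaw": 0.15},
    {"translation": [0, 0, 0], "spin": 0, "jaw": 0.15},
    {"translation": [0, 0, 0], "spin": 0, "jaw": 0.15},
    {"translation": [0, 0, 0], "spin": 0, "jaw": 0.15},
  ],
)

```text
time: 19.35
tool_pos: [0.6552, 0.0026, 0.134]
tool_rot: [3.141, 0.0, 1.431]
contact_force: [0.6, -0.4, -1.2]
opening: 0.0264
grip_force: 20.0
```

```bash
python3 go.py .657 .0025 .055
```

```text
t 19.35 pos [0.6552 0.0026 0.134 ] yaw 1.4315 shift [0.02 0.18 7.9 ] spin -0.03 op 0.0264 q [-0.11  0.66  1.26 -0.    1.23  0.03]
```

Request:
send_rows(
  targets=[
    {"translation": [0, 0.2, 3], "spin": 0, "jaw": 0.15},
    {"translation": [0, 0.2, 5.5], "spin": 0, "jaw": 0.15},
    {"translation": [0, 0.2, 7], "spin": 0, "jaw": 0.15},
    {"translation": [0, 0.2, 7.6], "spin": 0, "jaw": 0.15},
    {"translation": [0, 0.2, 7.9], "spin": 0, "jaw": 0.15},
  ],
)

```text
time: 19.85
tool_pos: [0.6575, 0.002, 0.0546]
tool_rot: [3.142, 0.0, 1.431]
contact_force: [0.6, -0.1, -0.4]
opening: 0.0261
grip_force: 20.0
```

Request:
send_rows(
  targets=[
    {"translation": [0, 0, 0], "spin": 0, "jaw": 0.15},
    {"translation": [0, 0, 0], "spin": 0, "jaw": 0.15},
    {"translation": [0, 0, 0], "spin": 0, "jaw": 0.15},
    {"translation": [0, 0, 0], "spin": 0, "jaw": 0.3},
    {"translation": [0, 0, 0], "spin": 0, "jaw": 0.4},
  ],
)

```text
time: 20.35
tool_pos: [0.6577, 0.0019, 0.0552]
tool_rot: [3.141, 0.0, 1.431]
contact_force: [0.7, -0.2, -0.5]
opening: 0.0316
grip_force: 0.0
```

Request:
send_rows(
  targets=[
    {"translation": [0, 0, 0], "spin": 0, "jaw": 0.5},
    {"translation": [0, 0, 0], "spin": 0, "jaw": 0.5},
    {"translation": [0, 0, -3], "spin": 0, "jaw": 0.5},
    {"translation": [0, 0, -7], "spin": 0, "jaw": 0.5},
    {"translation": [0, 0, -11], "spin": 0, "jaw": 0.5},
  ],
)

```text
time: 20.85
tool_pos: [0.657, 0.0019, 0.1655]
tool_rot: [-3.14, 0.0, 1.431]
contact_force: [2.0, 0.1, 0.3]
opening: 0.046
grip_force: 0.0
```

```bash
python3 w.py
```

```text
px [285. 214.] 839 hue 16.0 centre [6.591e-01 4.000e-04 7.820e-02] r 0.0154 ztop 0.0945
px [284. 271.] 962 hue 16.0 centre [ 0.65   -0.0608  0.0783] r 0.0188 ztop 0.0975
px [284. 326.] 1036 hue 16.0 centre [ 0.64   -0.1265  0.0784] r 0.0219 ztop 0.0981
```

Request:
send_rows(
  targets=[
    {"translation": [1.6, -2.5, 0], "spin": 0, "jaw": 0.5},
    {"translation": [3.9, -6.2, 0], "spin": 0, "jaw": 0.5},
    {"translation": [6.3, -10, 0], "spin": 0, "jaw": 0.5},
    {"translation": [8.7, -13.9, 0], "spin": 0, "jaw": 0.5},
    {"translation": [11.1, -17.7, 0], "spin": 0, "jaw": 0.5},
  ],
)

```text
time: 21.4
tool_pos: [0.496, 0.1374, 0.1647]
tool_rot: [3.141, -0.0, 1.431]
contact_force: [0.8, 0.5, -0.4]
opening: 0.0459
grip_force: 0.0
```

Request:
send_rows(
  targets=[
    {"translation": [2.3, -3.7, 0], "spin": 0, "jaw": 0.5},
    {"translation": [4.6, -7.3, 0], "spin": 0, "jaw": 0.5},
    {"translation": [6.5, -10.3, 0], "spin": 0, "jaw": 0.5},
    {"translation": [7.5, -12, 0], "spin": 0, "jaw": 0.5},
    {"translation": [7.5, -12, 0], "spin": 0, "jaw": 0.5},
  ],
)

```text
time: 21.9
tool_pos: [0.3873, 0.2287, 0.1649]
tool_rot: [-3.141, -0.0, 1.434]
contact_force: [-0.1, 0.0, -0.0]
opening: 0.0459
grip_force: 0.0
```

Request:
send_rows(
  targets=[
    {"translation": [0, 0, 0], "spin": 0, "jaw": 0.5},
    {"translation": [0, 0, 0], "spin": 0, "jaw": 0.5},
    {"translation": [0, 0, 0], "spin": 0, "jaw": 0.5},
    {"translation": [0, 0, 0], "spin": 0, "jaw": 0.5},
    {"translation": [0, 0, 0], "spin": 0, "jaw": 0.5},
  ],
)

```text
time: 22.4
tool_pos: [0.3896, 0.2271, 0.1646]
tool_rot: [-3.142, 0.0, 1.43]
contact_force: [-1.7, 0.0, 0.9]
opening: 0.0459
grip_force: 0.0
```

```bash
python3 w.py; python3 go.py .3896 .2274 .043
```

```text
px [549.  55.] 2347 hue 111.0 centre [ 0.6662  0.3351 -0.0323] r 0.1009 ztop 0.0627
px [283. 211.] 446 hue 18.0 centre [0.3897 0.2256 0.0676] r 0.0124 ztop 0.0813
t 22.45 pos [0.3895 0.2272 0.1646] yaw 1.4303 shift [2.000e-02 1.000e-02 1.216e+01] spin -0.1 op 0.0457 q [ 0.36  0.27  1.81 -0.    1.06  0.5 ]
```

Request:
send_rows(
  targets=[
    {"translation": [0, 0, 3], "spin": 0, "jaw": 0.5},
    {"translation": [0, 0, 6], "spin": 0, "jaw": 0.5},
    {"translation": [0, 0, 9], "spin": 0, "jaw": 0.5},
    {"translation": [0, 0, 11], "spin": 0, "jaw": 0.5},
    {"translation": [0, 0, 12.1], "spin": 0, "jaw": 0.5},
  ],
)

```text
time: 22.95
tool_pos: [0.3885, 0.2271, 0.0421]
tool_rot: [-3.139, 0.001, 1.431]
contact_force: [-0.4, 0.2, 0.8]
opening: 0.0461
grip_force: 0.0
```

Request:
send_rows(
  targets=[
    {"translation": [0, 0, 0], "spin": 0, "jaw": 0.35},
    {"translation": [0, 0, 0], "spin": 0, "jaw": 0.1},
    {"translation": [0, 0, 0], "spin": 0, "jaw": 0.1},
    {"translation": [0, 0, 0], "spin": 0, "jaw": 0.1},
    {"translation": [0, 0, 0], "spin": 0, "jaw": 0.1},
  ],
)

```text
time: 23.45
tool_pos: [0.3897, 0.2277, 0.0445]
tool_rot: [3.14, -0.001, 1.431]
contact_force: [-0.6, 0.6, 3.6]
opening: 0.019
grip_force: 20.0
```

Request:
send_rows(
  targets=[
    {"translation": [0, 0, -2], "spin": 0, "jaw": 0.1},
    {"translation": [0, 0, -5], "spin": 0, "jaw": 0.1},
    {"translation": [-0.8, 2, -8], "spin": 0, "jaw": 0.1},
    {"translation": [-2.2, 5.4, -9], "spin": 0, "jaw": 0.1},
    {"translation": [-3.8, 9.3, -9], "spin": 0, "jaw": 0.1},
  ],
)

```text
time: 23.95
tool_pos: [0.4776, 0.1771, 0.1364]
tool_rot: [3.137, -0.002, 1.433]
contact_force: [0.8, 0.5, -0.5]
opening: 0.019
grip_force: 20.0
```

Request:
send_rows(
  targets=[
    {"translation": [-1.6, 3.9, 0], "spin": 0, "jaw": 0.1},
    {"translation": [-3.2, 7.8, 0], "spin": 0, "jaw": 0.1},
    {"translation": [-4.8, 11.7, 0], "spin": 0, "jaw": 0.1},
    {"translation": [-6.4, 15.6, 0], "spin": 0, "jaw": 0.1},
    {"translation": [-7.6, 18.4, 0], "spin": 0, "jaw": 0.1},
  ],
)

```text
time: 24.45
tool_pos: [0.6495, 0.0743, 0.1337]
tool_rot: [3.141, 0.0, 1.43]
contact_force: [-0.0, -0.1, -0.5]
opening: 0.0192
grip_force: 20.0
```

Request:
send_rows(
  targets=[
    {"translation": [-0.8, 1.9, 0], "spin": 0, "jaw": 0.1},
    {"translation": [-0.8, 1.9, 0], "spin": 0, "jaw": 0.1},
    {"translation": [-0.8, 1.9, 0], "spin": 0, "jaw": 0.1},
    {"translation": [-0.8, 1.9, 0], "spin": 0, "jaw": 0.1},
    {"translation": [-0.8, 1.9, 0], "spin": 0, "jaw": 0.1},
  ],
)

```text
time: 24.95
tool_pos: [0.6645, 0.0663, 0.1341]
tool_rot: [-3.141, -0.0, 1.432]
contact_force: [-0.1, 0.4, -0.2]
opening: 0.0188
grip_force: 20.0
```

```bash
python3 go.py .666 .0655 .055
```

```text
t 24.95 pos [0.6645 0.0663 0.1341] yaw 1.4321 shift [-0.06  0.16  7.91] spin 0.0 op 0.0188 q [-0.02  0.68  1.21  0.    1.25  0.12]
```

Request:
send_rows(
  targets=[
    {"translation": [-0.1, 0.2, 3], "spin": 0, "jaw": 0.1},
    {"translation": [-0.1, 0.2, 5.5], "spin": 0, "jaw": 0.1},
    {"translation": [-0.1, 0.2, 7], "spin": 0, "jaw": 0.1},
    {"translation": [-0.1, 0.2, 7.6], "spin": 0, "jaw": 0.1},
    {"translation": [-0.1, 0.2, 7.9], "spin": 0, "jaw": 0.1},
  ],
)

```text
time: 25.45
tool_pos: [0.6671, 0.0644, 0.0547]
tool_rot: [3.142, 0.0, 1.431]
contact_force: [0.3, 0.2, 0.3]
opening: 0.0192
grip_force: 20.0
```

Request:
send_rows(
  targets=[
    {"translation": [0, 0, 0], "spin": 0, "jaw": 0.1},
    {"translation": [0, 0, 0], "spin": 0, "jaw": 0.1},
    {"translation": [0, 0, 0], "spin": 0, "jaw": 0.1},
    {"translation": [0, 0, 0], "spin": 0, "jaw": 0.25},
    {"translation": [0, 0, 0], "spin": 0, "jaw": 0.35},
  ],
)

```text
time: 25.95
tool_pos: [0.6674, 0.0641, 0.0552]
tool_rot: [3.141, 0.0, 1.431]
contact_force: [-0.7, 0.1, 0.2]
opening: 0.0268
grip_force: 0.0
```

Request:
send_rows(
  targets=[
    {"translation": [0, 0, 0], "spin": 0, "jaw": 0.45},
    {"translation": [0, 0, 0], "spin": 0, "jaw": 0.45},
    {"translation": [0, 0, -3], "spin": 0, "jaw": 0.45},
    {"translation": [0, 0, -7], "spin": 0, "jaw": 0.45},
    {"translation": [0, 0, -11], "spin": 0, "jaw": 0.45},
  ],
)

```text
time: 26.45
tool_pos: [0.6667, 0.0642, 0.1655]
tool_rot: [-3.14, 0.0, 1.431]
contact_force: [0.5, -0.1, 1.6]
opening: 0.0415
grip_force: 0.0
```

Request:
send_rows(
  targets=[
    {"translation": [0, -4, -2], "spin": 0, "jaw": 0.45},
    {"translation": [0, -8, -2], "spin": 0, "jaw": 0.45},
    {"translation": [0, -12, -2], "spin": 0, "jaw": 0.45},
    {"translation": [0, -16, -2], "spin": 0, "jaw": 0.45},
    {"translation": [0, -20, -2], "spin": 0, "jaw": 0.45},
  ],
)

```text
time: 26.95
tool_pos: [0.4674, 0.0922, 0.1848]
tool_rot: [3.141, -0.0, 1.431]
contact_force: [0.8, 0.2, 0.5]
opening: 0.0412
grip_force: 0.0
```

Run:
```python
from m import *
for n in ['top','scene']:
    p,d=read_camera(n); cv2.imwrite(f'pics/{n}9.png',p[:,:,::-1]); c,T=campose(n); P=cloud(c,T,d)
    for nm,(a,b) in dict(jar=(.45,-.133),tin=(.432,.326),loupe=(.393,-.331)).items():
        m=(np.hypot(P[...,0]-a,P[...,1]-b)<.05)&(P[...,2]>.012); print(n,nm,np.median(P[m][:,:2],0).round(3),P[m][:,2].max().round(3))
    reg=((P[...,0]>.58)&(P[...,0]<.71)&(P[...,1]>-.23)&(P[...,1]<.11)&(P[...,2]>.066)&(P[...,2]<.12)).astype(np.uint8)
    k,l,s,ce=cv2.connectedComponentsWithStats(reg)
    for i in range(1,k):
        if s[i,4]>20: f=circ(P[l==i]); print(n,f[0].round(4),f[1].round(4))
```

```text
top jar [ 0.446 -0.13 ] 0.068
top tin [0.43  0.323] 0.028
top loupe [ 0.391 -0.33 ] 0.037
top [6.567e-01 5.000e-04 7.830e-02] 0.0147
top [ 0.6475 -0.0601  0.0789] 0.0177
top [ 0.6376 -0.1263  0.0793] 0.021
top [ 0.6279 -0.1889  0.0795] 0.0243
scene jar [ 0.462 -0.137] 0.066
scene tin [0.437 0.325] 0.029
scene loupe [ 0.4   -0.335] 0.036
scene [0.6678 0.0649 0.0775] 0.0123
scene [0.659  0.0021 0.0783] 0.0149
scene [ 0.65   -0.0587  0.0787] 0.0182
scene [ 0.64   -0.1251  0.0792] 0.0212
scene [ 0.6305 -0.1883  0.0793] 0.0244
```

View pics/scene9.png

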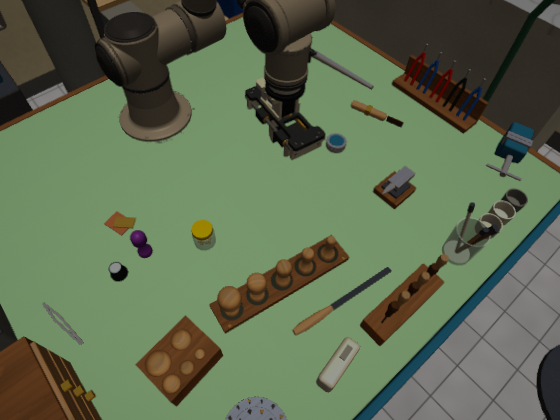

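The scene view shows all five punches upright in their seats, from the largest at (230,300) by the block down to the smallest at (330,245). The jar (203,234), tin (337,142) and loupe (118,271) have not moved, and the arm is clear.

```bash
python3 -c "
from cell import job; print(job.hand_in())"
```

```text
the job is handed in; nothing more can be done
None
```

All five punches stand upright in the stand in order of size, largest next to the doming block; the jar, tin and loupe are where they were, and the job was handed in at about 27 s.

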